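Show a culture dish to the plate camera

TASK

Put the steel forceps that lie across the culture dish away into the open drawer, lying flat on its floor, then take that dish off its stand and hold it up to the upward-looking plate camera: right way up, centred on the lens axis, its underside square to the lens and about 10 cm from the glass. Finish while still holding it there, steady, in the air (do not put it down or let go), and leave the other dishes, the tube rack, the stand and the camera as they are.

Things in the scene. Friction and masses are not known exactly. Their poses are not given: they have to be found in the camera images.
- forceps_center (a point): Steel forceps (tweezers), 119 mm long, 12 mm wide over the two fixed arms, 8 mm thick, about 30 g, rigid. They lie flat, balanced across the lid of the dish on the stand. The point is their centre, 4 mm above their underside; x runs along them to the points, y across them (the direction to pinch), z up.
- dish_center (a point): The culture dish to show: a closed round clear plastic petri dish with tan agar, lid and base one rigid piece, 60 mm in diameter, 16 mm high, about 35 g. It is right way up on the stand, with the forceps across its lid. The point is its centre, 8 mm above its underside; z is its axis, pointing out of its lid. It is round, so it may be gripped across any diameter.
- dish: The same culture dish; origin at the centre of its underside, z out of its lid.
- forceps: The same forceps; origin at the centre of their underside, x along them to the points.
- stand: Fixed turned aluminium stand that carries the dish. Origin at the centre of its foot. Foot 68 mm across, 8 mm high at its edge (cone to 12 mm), thin stem, top disc 40 mm across whose upper face is 38 mm above the bench, so that the dish overhangs it by 10 mm all round.
- cabinet: Low white cabinet with one drawer, 220 x 220 mm, 85 mm high, fixed to the bench. Origin at the centre of its underside; its drawer opens towards its -x. The drawer's front panel reaches 73 mm above the bench and has a bar handle 35 mm in front of it.
- drawer_front (a point): Point on the drawer's inner floor, mid-width, at the inner face of its front wall, 22 mm above the bench; x points level into the drawer (towards the cabinet), y across it, z up. Inside it is 175 mm long (x) and 181 mm wide (y); walls 41 mm high. Only the first (joint value - 6 mm) in x is open from above; the rest is under the cabinet's top, 63 mm above this floor.
- cabinet_drawer0 (a joint): How far the drawer is pulled out, m: 0 shut, starts 0.115 to 0.145; it slides with about 1 N of friction and may stay open.
- reader: Plate camera: grey foot 130 x 120 mm, 22 mm high, fixed to the bench, with two fork arms (up to 94 mm high) that carry a white tilting head 76 x 84 x 36 mm. Origin under the head's tilt axis, on the bench; the tilt axis is level, along y, 80 mm up.
- lens (a point): Centre of the round glass of the camera's lens (black ring 60 mm across) on top of the tilting head, 30 mm from the tilt axis. z is the viewing axis, out of the glass, upward and leaning towards the robot by the head's tilt; y is the level tilt axis. The dish is to be held on this z axis, its own z parallel to it.
- reader_head (a joint): Tilt of the camera head from straight up, rad, towards the foot's -x side (roughly towards the robot); starts 0.3 to 0.62; held by stiff friction, to be left as it is.
- dish2_center (a point): Bystander: a like dish, 60 mm across and 16 mm high, standing on the bench itself with nothing on it. The point is its centre.
- stack: Bystander: stack of four 90 mm dishes, 62 mm high in all. Origin at the centre of its underside.
- rack: Bystander: white tube rack 100 x 160 x 45 mm with three capped tubes (87 mm high in all). Origin at the centre of its underside.
Not all that is in view belongs to the job. Of the things shaped like the forceps, the bare steel one is meant.

How it is judged:
On the way:
1. the forceps lie flat in the drawer, let go, while the dish is still on its stand (x of forceps_center in the frame of drawer_front between 0 and 0.175 m and y of forceps_center in the frame of drawer_front between -0.0905 and 0.0905 m and z of forceps_center in the frame of drawer_front between -0.005 and 0.015 m and contact force between the fingers and forceps below 0.1 N and linear speed of forceps below 0.03 m/s and height (world z) of dish_center below 0.06 m and horizontal distance between dish_center and stand below 0.025 m), for 0.3 s.
At the end, for the whole second after the job is handed in: Held by the gripper alone, at rest, right way up: dish centre within 18 mm (x, y) of the lens axis, 85 to 125 mm from the glass, axes within 0.175 rad. Forceps released and at rest in the drawer, centre at most 15 mm above its floor (x of forceps_center in the frame of drawer_front between 0 and 0.175 m and y of forceps_center in the frame of drawer_front between -0.0905 and 0.0905 m and z of forceps_center in the frame of drawer_front between -0.005 and 0.015 m and contact force between each of the fingers, dish and forceps below 0.1 N and linear speed of forceps below 0.03 m/s and x of dish_center in the frame of lens between -0.018 and 0.018 m and y of dish_center in the frame of lens between -0.018 and 0.018 m and z of dish_center in the frame of lens between 0.085 and 0.125 m and angle between the z axis of dish and the z axis of lens, either way round below 0.175 rad and angle between dish's own z axis and vertical below 1.2 rad and contact force between the fingers and dish above 0.5 N and contact force between dish and reader below 0.1 N and contact force between dish and stand below 0.1 N and linear speed of dish below 0.02 m/s and angular speed of dish below 0.2 rad/s); the arm keeps its last pose, push and grip.
It fails at once if the other small dish is moved by more than 25 mm (distance of dish2_center from where it was at the start of the episode above 0.025 m).
It fails at once if the stack of large dishes is moved by more than 25 mm (distance of stack from where it was at the start of the episode above 0.025 m).
It fails at once if the tube rack is moved by more than 25 mm (distance of rack from where it was at the start of the episode above 0.025 m).
It fails at once if the camera head is moved (its lens by more than 5 mm) (distance of lens from where it was at the start of the episode above 0.005 m).
It also fails if it takes over 59 s, if anything falls off the work surface, if the arm or the gripper's body presses on something with over 40 N, if the wrist force passes 120 N, or if a joint passes its speed limit or range.

ROBOT

A 7-joint arm with a two-finger parallel gripper is mounted at the origin on the work surface. World frame = base frame: x ahead of the robot, y to its left, z up, the work surface at z = 0. Lengths are in m, angles in rad, forces in N, time in s.
With the tool pointing down it reaches from about 0.4 to 0.85 m from the base axis. Payload 6.9 kg.
Tool frame: the origin (TCP) lies midway between the tips of the shut fingers; the grasp point (between the pads) lies behind it (ctrl.pinch_z is the z of the grasp point in the tool frame, in m); z points along the fingers, y is the line along which they close (so a half turn about z gives the same grasp; the last joint's range is limited). The gripper opens to 85 mm and grips with 20 to 120 N. Pads are 22 mm wide; open, the fingers measure 114 mm over their backs; the gripper's body (76 mm by 85 mm) begins 54 mm behind the grasp point. The pads swing forward as they close: fully open they stand 13 mm farther back than shut.
Start: joints at [1.302, 0.507, -0.238, 1.5, 0.126, 1.149, -0.155], TCP at [0.229, -0.582, 0.208] pointing down, gripper open.
Joint ranges: [-3.08, 3.08], [-0.24, 2.05], [-1.43, 1.35], [0, 2.5], [-1.52, 4.66], [0.17, 1.96], [-2.89, 2.89]. Speed limits (rad/s): [2.39, 2.39, 3.14, 3.14, 3.14, 3.14, 3.14].

INTERFACE

Orientations are given as a unit quaternion [w, x, y, z].
In Python, from station import ctrl, get_state, vision, ticket, models gives the robot as it stands. Calls block until the motion is done:
- ctrl.movep(position, orientation): joint-space move of the TCP to a pose.
- ctrl.movel(position, frame=None, max_speed=0.15): straight line of the TCP; frame=None keeps the orientation; max_speed is the mean speed in m/s.
- ctrl.set_joints(angles): joint-space move.
- ctrl.ungrasp() and ctrl.close_gripper(force=None): open the fingers fully, or close them until they stop; force is the grip in N (None keeps the last).
- ctrl.pause(seconds).
- ctrl.ik(position, orientation): joint angles nearest the present ones, or None.
- get_state(): the state.
- vision.grab_frame(name): name is "scene" or "top"; returns (picture, depth): 420x560x3 uint8, blue, green, red; 420x560 float32, m along the optical axis (not along the pixel's ray), 0 where there is no reading.
- vision.camera_info(name): a dict with "mtx" (3x3 intrinsics, pixels), "R" (3x3) and "t" (3): a world point X has camera coordinates R X + t. Camera axes: x right, y down, z forward; pixel columns grow to the right and rows downward; lengths in m; the calibration is good to about 2 mm. A picture is of the moment at which its call begins. camera_info takes no time and is no camera call.
A pose or a line that the arm cannot do raises ctrl.Unreachable and nothing moves.
- ticket.close_job(): hands the job in; it is judged then, once.
Trained networks look in the newest picture that a camera, given by its name, has taken for a name from the list of things; names that differ only in an ending like _2 or _b are one class to them, and where a whole thing is asked for, a point or a joint stands for the part that bears it (a point fixed in the world has none). Each returns a list of dicts, best first, with "p" (0 to 1); they miss things now and then, are a little off and sometimes report something else, mostly with a low value. They report only what shows in the picture. A call takes as long as a camera call. They do not tell look-alikes from the thing itself.
- models.recognise(camera, target): "point" ([column, row] in pixels, amid what is visible of it).
- models.masks_of(camera, target): "mask" (420x560 bool, what is visible of it) and "point" ([column, row] in pixels, amid what is visible of it).
The state is a dict: "time": time; "qpos": joint angles; "qd": joint speeds; "tau": joint torques, N m; "tcp_pos": TCP position; "eef_rot": TCP orientation; "contact_force": force on the tool from outside, world axes, zero at the start; "wrist_torque": the same for the moment, N m; "width": finger opening in m; "gripper_force": force on a finger pad.
Only numpy, scipy, OpenCV 4.12 (cv2) and the standard library are available. Lean on these libraries where they do the work, as an engineer would, in place of code of your own. Each camera call takes 0.05 s, during which the arm holds its last target. There are 200 camera calls.

## Working session

There is one attempt and no reset: what is moved stays moved. The work goes in short steps, each a Python script; the robot and the scene stay as the last script left them, time stands still between calls to the robot, and variables do not carry over. Pictures are saved under pics/ and viewed, at most 10 in all, crops included, and the job is handed in when it is done.

```bash
mkdir -p pics; ls; cat > h.py <<'E'
import numpy as np, cv2
from station import ctrl, get_state, vision, ticket, models
from scipy.spatial.transform import Rotation as R
def cloud(cam, depth):
    i=vision.camera_info(cam); K=np.array(i["mtx"]); Rm=np.array(i["R"]); t=np.array(i["t"])
    v,u=np.mgrid[:depth.shape[0],:depth.shape[1]]
    c=np.stack([(u-K[0,2])/K[0,0]*depth,(v-K[1,2])/K[1,1]*depth,depth],-1)
    return (c-t)@Rm          # world point per pixel
def quat(zaxis,yaxis):       # tool quaternion wxyz from tool z and tool y
    z=np.array(zaxis,float); z/=np.linalg.norm(z); y=np.array(yaxis,float); y-=z*(y@z); y/=np.linalg.norm(y)
    q=R.from_matrix(np.stack([np.cross(y,z),y,z],1)).as_quat(); return np.r_[q[3],q[:3]]
E
python3 - <<'E'
from h import *
out=[]
for cam in ("scene","top"):
    im,d=vision.grab_frame(cam); P=cloud(cam,d); np.save(f"{cam}_P.npy",P); cv2.imwrite(f"pics/{cam}0.png",im)
    i=vision.camera_info(cam); print(cam,"campos",(-np.array(i["R"]).T@np.array(i["t"])).round(3))
    for n in ("forceps","dish","stand","cabinet","cabinet_drawer0","reader","reader_head","stack","rack"):
        for m in models.masks_of(cam,n)[:4]:
            k=m["mask"]&(d>0); q=P[k]
            if len(q): print(cam,n,round(m["p"],2),np.round(m["point"]),k.sum(),"med",np.median(q,0).round(3),"lo",np.percentile(q,2,0).round(3),"hi",np.percentile(q,98,0).round(3))
print(ctrl.pinch_z,get_state()["time"],get_state()["width"])
E
```

```text
pics
scene campos [ 1.288 -0.771  0.84 ]
scene forceps 0.69 [283. 215.] 253 med [ 0.477 -0.043  0.015] lo [ 0.444 -0.068  0.   ] hi [ 0.501 -0.012  0.019]
scene forceps 0.66 [182. 289.] 196 med [ 0.539 -0.421  0.006] lo [ 0.486 -0.435 -0.001] hi [ 0.593 -0.408  0.01 ]
scene forceps 0.64 [218. 221.] 203 med [ 0.434 -0.227  0.059] lo [ 0.391 -0.267  0.003] hi [ 0.477 -0.186  0.064]
scene forceps 0.56 [196. 217.] 132 med [ 0.3   -0.228  0.006] lo [ 0.289 -0.287 -0.001] hi [ 0.306 -0.178  0.01 ]
scene dish 0.63 [269. 253.] 847 med [ 0.659 -0.233  0.102] lo [ 0.604 -0.272  0.079] hi [ 0.692 -0.192  0.117]
scene dish 0.53 [225. 228.] 167 med [ 0.453 -0.229  0.053] lo [ 0.416 -0.249  0.039] hi [ 0.467 -0.195  0.057]
scene dish 0.42 [281. 219.] 233 med [ 0.476 -0.044  0.015] lo [ 0.446 -0.068  0.003] hi [ 0.501 -0.013  0.019]
scene stand 0.74 [223. 221.] 179 med [ 0.435 -0.226  0.059] lo [ 0.397 -0.264  0.053] hi [ 0.476 -0.191  0.064]
scene stand 0.49 [225. 239.] 228 med [ 0.449 -0.233  0.009] lo [ 0.417 -0.254  0.001] hi [ 0.47  -0.198  0.018]
scene cabinet 0.94 [406. 194.] 6984 med [0.698
[... 1201 characters left out ...]
 cabinet_drawer0 0.8 [150. 188.] 4523 med [0.545 0.285 0.024] lo [0.433 0.179 0.017] hi [0.637 0.378 0.076]
top reader 0.93 [327. 160.] 1882 med [ 0.641 -0.22   0.084] lo [ 0.587 -0.299  0.   ] hi [ 0.729 -0.157  0.116]
top reader_head 0.75 [329. 156.] 810 med [ 0.636 -0.216  0.105] lo [ 0.597 -0.261  0.083] hi [ 0.679 -0.174  0.118]
top reader_head 0.37 [325. 232.] 277 med [ 0.436 -0.22   0.054] lo [ 0.411 -0.244  0.05 ] hi [ 0.462 -0.195  0.063]
top stack 0.83 [257. 142.] 853 med [ 0.688 -0.017  0.062] lo [ 0.649 -0.058  0.015] hi [0.733 0.023 0.067]
top rack 0.57 [408. 251.] 2061 med [ 0.381 -0.448  0.045] lo [ 0.334 -0.528  0.019] hi [ 0.43  -0.373  0.087]
-0.0187 1.0 0.08543932155854823
```

```bash
python3 - <<'E'
import cv2,numpy as np
a=cv2.imread("pics/scene0.png");b=cv2.imread("pics/top0.png")
x=cv2.resize(a[150:350,90:490],(800,400));cv2.imwrite("pics/s1.png",x)
y=cv2.resize(b[80:330,80:480],(800,500));cv2.imwrite("pics/t1.png",y)
E
```

```text
(no output)
```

View pics/s1.png

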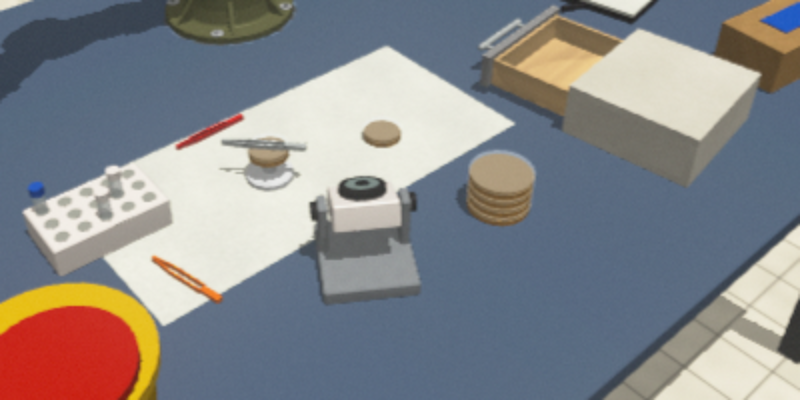

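View pics/t1.png

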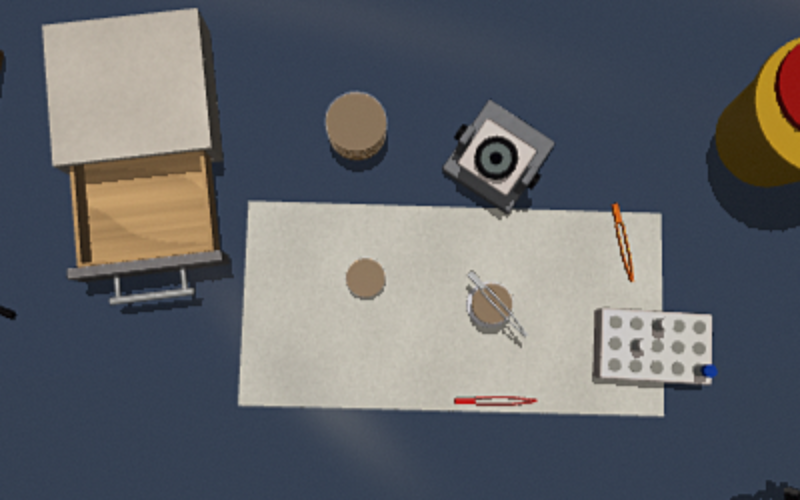

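The top crop shows the bare steel forceps across the stand dish at crop (495,305), i.e. full picture (327,232). The red and orange look-alikes lie on the bench at (495,400) and (623,242). The camera head is at (495,158), and the open drawer at (150,210) has its handle toward the robot. The scene view agrees.

```bash
python3 - <<'E'
from h import *
ims={c:cv2.imread(f"pics/{c}0.png") for c in("scene","top")}; Ps={c:np.load(f"{c}_P.npy") for c in ims}
near=lambda P,c,r:np.linalg.norm(P[...,:2]-c,axis=-1)<r
# forceps / dish
for c in ims:
    P=Ps[c]; hsv=cv2.cvtColor(ims[c],cv2.COLOR_BGR2HSV)
    k=near(P,[.437,-.222],.075)&(P[...,2]>.045)&(P[...,2]<.075); steel=k&(P[...,2]>.0575)
    q=P[steel]; (cx,cy),(w,h),a=cv2.minAreaRect(q[:,:2].astype(np.float32)*1000)
    u,s,vt=np.linalg.svd(q[:,:2]-q[:,:2].mean(0)); ax=vt[0]; pr=(q[:,:2]-q[:,:2].mean(0))@ax
    print(c,"forceps n",len(q),"rect",np.round([cx,cy,w,h,a],1),"axis",ax.round(3),"mid",(q[:,:2].mean(0)+ax*(pr.max()+pr.min())/2).round(4),"len",np.ptp(pr).round(3),"z",np.median(q[:,2]).round(4))
    tan=k&(hsv[...,1]>60)&(hsv[...,0]<30)&(P[...,2]<.0575)&(P[...,2]>.05); q=P[tan]
    (cx,cy),r=cv2.minEnclosingCircle(q[:,:2].astype(np.float32)*1000); print(c,"dish",len(q),np.round([cx,cy,r],1),"z",np.median(q[:,2]).round(4))
    # lens ring + head
    g=ims[c].max(-1); hd=near(P,[.64,-.22],.07)&(P[...,2]>.07)
    wh=hd&(g>170); q=P[wh]
    best=None; rng=np.random.default_rng(0)
    for _ in range(500):
        p=q[rng.choice(len(q),3,False)]; n=np.cross(p[1]-p[0],p[2]-p[0]); L=np.linalg.norm(n)
        if L<1e-5: continue
        n/=L; n*=np.sign(n[2]) or 1
        if n[2]<.75: continue
        inl=abs((q-p[0])@n)<.003
        if best is None or inl.sum()>best.sum(): best=inl
    m=q[best].mean(0); n=np.linalg.svd(q[best]-m)[2][2]; n*=np.sign(n[2])
    print(c,"head plane",best.sum(),"n",n.round(3),"tilt",np.arccos(n[2]).round(3),"mean",m.round(4))
    dk=hd&(g<130)&(abs((P-m)@n)<.012)&(np.linalg.norm(P-m,axis=-1)<.05); lab=cv2.connectedComponents(dk.astype(np.uint8))[1]
    big=np.argmax(np.bincount(lab[lab>0])); q=P[lab==big]
    mm=q.mean(0); nn=np.linalg.svd(q-mm)[2][2]; nn*=np.sign(nn[2]); e=np.c_[q@np.cross([0,1,0],n),q@np.cross(n,np.cross([0,1,0],n))]
    print(c,"ring",len(q),"mean",mm.round(4),"n",nn.round(3),"lo",q.min(0).round(3),"hi",q.max(0).round(3),"circ",np.round(cv2.minEnclosingCircle(e.astype(np.float32)*1000)[1],1))
    # foot (grey, z 0.022) and cabinet top, drawer floor
    for nm,ctr,rad,lo,hi in(("foot",[.65,-.23],.11,.017,.027),("cabtop",[.68,.29],.19,.080,.092),("floor",[.54,.28],.14,.017,.027)):
        q=P[near(P,ctr,rad)&(P[...,2]>lo)&(P[...,2]<hi)]
        print(c,nm,len(q),np.round(cv2.minAreaRect(q[:,:2].astype(np.float32)*1000)[0:2],1).tolist(),cv2.minAreaRect(q[:,:2].astype(np.float32)*1000)[2],"z",np.median(q[:,2]).round(4), cv2.boxPoints(cv2.minAreaRect(q[:,:2].astype(np.float32)*1000)).round(0).tolist())
E
```

```text
scene forceps n 130 rect [ 436.4 -227.2  114.7   26.2   34.5] axis [0.734 0.679] mid [ 0.4362 -0.2269] len 0.117 z 0.0606
scene dish 87 [ 444.6 -226.2   25.9] z 0.0536
scene head plane 202 n [ 0.61  -0.36   0.706] tilt 0.787 mean [ 0.6678 -0.2376  0.1007]
scene ring 115 mean [ 0.6524 -0.2279  0.1133] n [ 0.047 -0.071  0.996] lo [ 0.633 -0.246  0.105] hi [ 0.665 -0.202  0.119] circ 23.1
scene foot 1402 [[660.3, -232.6], [120.0, 132.7]] 57.62052917480469 z 0.0217 [[572.0, -248.0], [684.0, -319.0], [748.0, -218.0], [636.0, -146.0]]
scene cabtop 2898 [[725.7, 305.1], [207.5, 229.5]] 8.794184684753418 z 0.0846 [[606.0, 403.0], [641.0, 176.0], [846.0, 208.0], [811.0, 434.0]]
scene floor 728 [[545.0, 270.6], [156.5, 203.2]] 10.00753402709961 z 0.022 [[450.0, 357.0], [486.0, 157.0], [640.0, 184.0], [604.0, 384.0]]
top forceps n 112 rect [ 428.6 -218.2  116.1   47.2   43.4] axis [-0.723 -0.691] mid [ 0.4337 -0.2236] len 0.116 z 0.0611
top dish 223 [ 436.1 -216.4   28.3] z 0.0536
top head plane 288 n [-0.312  0.188  0.931] tilt 0.372 mean [ 0.6418 -0.2163  0.099 ]
top ring 166 mean [ 0.6296 -0.2128  0.1022] n [-0.439  0.241  0.866] lo [ 0.602 -0.241  0.076] hi [ 0.663 -0.184  0.118] circ 34.0
top foot 704 [[658.6, -228.9], [119.7, 130.7]] 57.50444793701172 z 0.0218 [[571.0, -244.0], [682.0, -314.0], [746.0, -214.0], [636.0, -143.0]]
top cabtop 5590 [[726.3, 307.5], [208.3, 221.3]] 8.719304084777832 z 0.0862 [[607.0, 401.0], [640.0, 182.0], [846.0, 214.0], [812.0, 433.0]]
top floor 2832 [[554.3, 275.0], [174.3, 202.9]] 8.370731353759766 z 0.023 [[453.0, 363.0], [483.0, 162.0], [655.0, 187.0], [626.0, 388.0]]
```

```bash
cat >> h.py <<'E'
def best_ik(p,z,y):
    q0=np.array(get_state()["qpos"]); c=[]
    for s in(1,-1):
        o=quat(z,np.array(y)*s); j=ctrl.ik(p,o)
        if j is not None: c.append((np.abs(np.array(j)-q0).max(),o,np.round(j,2)))
    return min(c,key=lambda t:t[0])
E
python3 - <<'E'
from h import *
P=np.load("top_P.npy"); im=cv2.imread("pics/top0.png"); g=im.max(-1)
ax=np.array([.988,.154]); ay=np.array([-.154,.988]); f=np.array([.6195,.291])
d=P[...,:2]-f; u=d@ax; v=d@ay
reg=(u>-.22)&(u<.0)&(abs(v)<.13)
fl=reg&(abs(P[...,2]-.022)<.004); print("floor u pct",np.percentile(u[fl],[0,1,5,95,99]).round(3),"v",np.percentile(v[fl],[1,3,50,97,99]).round(3))
pn=reg&(abs(P[...,2]-.073)<.006); print("panel",pn.sum(),np.percentile(u[pn],[2,25,50,75,98]).round(3),"v",np.percentile(v[pn],[2,98]).round(3))
wl=reg&(abs(P[...,2]-.063)<.004); print("walls v",np.histogram(v[wl],np.arange(-.12,.13,.01))[0])
# head profile along foot x
fx=np.array([.846,-.533]); o=np.array([.66,-.23])
for c in("top","scene"):
    P=np.load(f"{c}_P.npy"); g=cv2.imread(f"pics/{c}0.png").max(-1)
    s=(P[...,:2]-o)@fx; w=(P[...,:2]-o)@np.array([.533,.846])
    k=(abs(w)<.05)&(abs(s)<.09)&(P[...,2]>.06)
    for a in np.arange(-.08,.06,.01):
        kk=k&(s>=a)&(s<a+.01)&(abs(w)<.04)
        if kk.sum()>3: print(c,a.round(3),kk.sum(),"z",np.percentile(P[kk][:,2],[10,50,90]).round(4),"gray",np.percentile(g[kk],[10,50,90]),"w",np.percentile(w[kk],[2,98]).round(3))
p=[.435,-.2255]; y=[-.685,.728]
b=best_ik(p+[.15],[0,0,-1],y); print(b[0],b[2]); ctrl.movep(p+[.15],b[1])
ctrl.movel(p+[.0570],max_speed=.08); print("pre",np.round(get_state()["contact_force"],2))
ctrl.close_gripper(25); s=get_state(); print(s["width"],s["gripper_force"],np.round(s["contact_force"],2),np.round(s["tcp_pos"],4))
ctrl.movel(p+[.2],max_speed=.12); s=get_state(); print(s["width"],s["gripper_force"],s["time"])
for c in("top","scene"):
    i,d=vision.grab_frame(c); cv2.imwrite(f"pics/{c}2.png",i); np.save(f"{c}_P2.npy",cloud(c,d))
x=cv2.imread("pics/scene2.png")[150:300,130:330]; cv2.imwrite("pics/s2.png",cv2.resize(x,(800,600)))
E
```

```text
floor u pct [-0.154 -0.149 -0.121 -0.007 -0.001] v [-0.093 -0.077  0.005  0.086  0.089]
panel 449 [-0.153 -0.15  -0.146 -0.142 -0.133] v [-0.103  0.103]
walls v [ 0  5 87 37  6  7  8  5  7  5  9  5  7  7  7  8  5 11  5  9 43 90  0  0]
top -0.07 36 z [0.0793 0.0843 0.0871] gray [103.5 140.5 205.5] w [-0.035  0.034]
top -0.06 123 z [0.0841 0.088  0.102 ] gray [  8. 124. 210.] w [-0.039  0.038]
top -0.05 119 z [0.0888 0.1016 0.1063] gray [ 12.  108.  208.2] w [-0.038  0.038]
top -0.04 119 z [0.0923 0.1067 0.1113] gray [  3.  108.  211.2] w [-0.038  0.038]
top -0.03 111 z [0.0969 0.1103 0.1141] gray [  8. 109. 212.] w [-0.038  0.038]
top -0.02 97 z [0.1009 0.1133 0.1171] gray [  7. 104. 210.] w [-0.038  0.038]
top -0.01 99 z [0.1032 0.1074 0.1178] gray [ 14.2 204.  219.2] w [-0.039  0.038]
top -0.0 86 z [0.1055 0.1086 0.1114] gray [147. 205. 214.] w [-0.038  0.038]
top 0.01 15 z [0.0888 0.0921 0.1033] gray [ 97.4 105.  109. ] w [-0.033  0.036]
scene -0.06 21 z [0.0863 0.097  0.1002] gray [104. 133. 230.] w [-0.04   0.037]
scene -0.05 37 z [0.09   0.1029 0.1053] gray [ 79.2 135.  229.4] w
[... 411 characters left out ...]
0.037]
scene 0.01 328 z [0.0816 0.093  0.104 ] gray [188.  199.  203.3] w [-0.038  0.038]
scene 0.02 29 z [0.079  0.0825 0.0889] gray [120.8 189.  197. ] w [-0.039  0.033]Traceback (most recent call last):
  File "<stdin>", line 19, in <module>
  File "h.py", line 15, in best_ik
    o=quat(z,np.array(y)*s); j=ctrl.ik(p,o)
  File "h.py", line 10, in quat
    z=np.array(zaxis,float); z/=np.linalg.norm(z); y=np.array(yaxis,float); y-=z*(y@z); y/=np.linalg.norm(y)
                                                                                  ~^~
ValueError: matmul: Input operand 1 has a mismatch in its core dimension 0, with gufunc signature (n?,k),(k,m?)->(n?,m?) (size 3 is different from 2)
```

```bash
python3 - <<'E'
from h import *
P=np.load("top_P.npy"); g=cv2.imread("pics/top0.png").max(-1)
k=((g<70)&(np.linalg.norm(P[...,:2]-[.632,-.2125],axis=-1)<.04)&(P[...,2]>.09)).astype(np.uint8)
lab=cv2.connectedComponents(k)[1]; b=np.argmax(np.bincount(lab[lab>0])); k=(lab==b).astype(np.uint8)
c=max(cv2.findContours(k,cv2.RETR_EXTERNAL,cv2.CHAIN_APPROX_NONE)[0],key=len); e=cv2.fitEllipse(c)
i=vision.camera_info("top"); K=np.array(i["mtx"]);Rm=np.array(i["R"]);t=np.array(i["t"])
r=Rm.T@np.linalg.inv(K)@[*e[0],1]; C=-Rm.T@t; print("ellipse",np.round(e[0],1),np.round(e[1],1),e[2],"lens",(C+r*(.109-C[2])/r[2]).round(4))
p=[.435,-.2255]; y=[-.685,.728,0]
b=best_ik(p+[.15],[0,0,-1],y); print(b[0],b[2]); ctrl.movep(p+[.15],b[1])
ctrl.movel(p+[.0570],max_speed=.08); print("pre",np.round(get_state()["contact_force"],2))
ctrl.close_gripper(25); s=get_state(); print(s["width"],s["gripper_force"],np.round(s["contact_force"],2),np.round(s["tcp_pos"],4))
ctrl.movel(p+[.2],max_speed=.12); s=get_state(); print(s["width"],s["gripper_force"],s["time"])
for c in("top","scene"):
    i,d=vision.grab_frame(c); cv2.imwrite(f"pics/{c}2.png",i); np.save(f"{c}_P2.npy",cloud(c,d))
x=cv2.imread("pics/scene2.png")[100:280,130:370]; cv2.imwrite("pics/s2.png",cv2.resize(x,(800,600)))
E
```

```text
ellipse [327.8 158.7] [20.5 20.7] 92.88938903808594 lens [ 0.632  -0.2133  0.109 ]
0.5448807046392615 [ 0.76  0.38 -0.45  1.93  0.22  0.88 -0.62]
pre [ 1.04 -0.5  -0.48]
0.0002834745763572374 0.0 [0.11 0.22 0.27] [ 0.435  -0.2255  0.057 ]
-2.8082499584914006e-05 0.0 5.9583
```

View pics/s2.png

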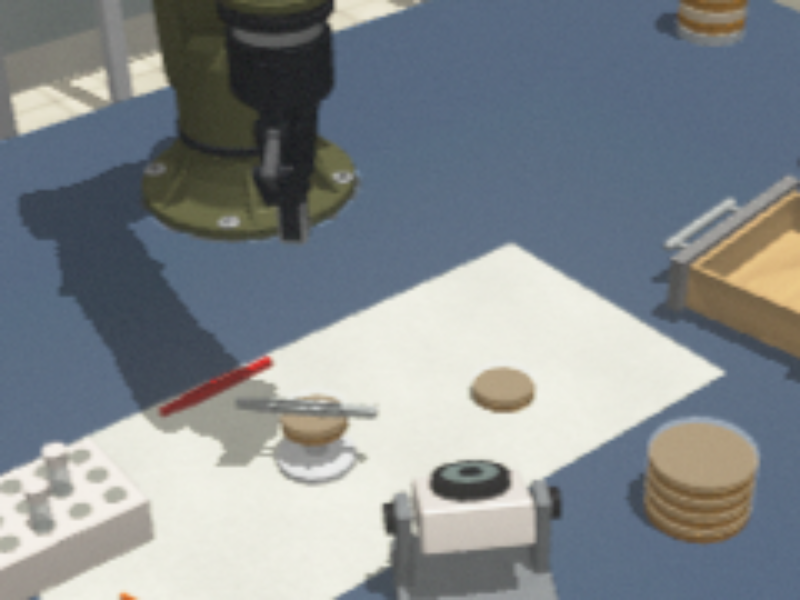

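The fingers shut on nothing. The forceps are still across the dish, near crop (305,408), so the tips passed just over them. I'll grip the overhanging near end instead, clear of the lid, so the fingers can go lower.

```bash
python3 - <<'E'
from h import *
ctrl.ungrasp()
M=[];A=[]
for c in("scene","top"):
    P=np.load(f"{c}_P2.npy"); q=P[(np.linalg.norm(P[...,:2]-[.437,-.222],axis=-1)<.075)&(P[...,2]>.0575)&(P[...,2]<.075)]
    if len(q)<60: print(c,"few",len(q)); continue
    v=np.linalg.svd(q[:,:2]-q[:,:2].mean(0))[2][0]; v*=np.sign(v[0]); pr=(q[:,:2]-q[:,:2].mean(0))@v
    m=q[:,:2].mean(0)+v*(pr.max()+pr.min())/2; print(c,len(q),m.round(4),v.round(3),np.ptp(pr).round(3)); 
    if np.ptp(pr)>.105: M.append(m);A.append(v)
m=np.mean(M,0); a=np.mean(A,0); a/=np.linalg.norm(a); p=list(m-.037*a); print("grip",np.round(p,4))
b=best_ik(p+[.13],[0,0,-1],[-a[1],a[0],0]); print(b[0],b[2]); ctrl.movep(p+[.13],b[1])
ctrl.movel(p+[.050],max_speed=.08); print("pre",np.round(get_state()["contact_force"],2))
ctrl.close_gripper(40); s=get_state(); print(s["width"],s["gripper_force"],np.round(s["contact_force"],2))
if s["width"]>.004:
    ctrl.movel(p+[.20],max_speed=.1); s=get_state(); print(s["width"],s["gripper_force"])
print(get_state()["time"],get_state()["eef_rot"])
for c in("top","scene"):
    i,d=vision.grab_frame(c); cv2.imwrite(f"pics/{c}3.png",i); np.save(f"{c}_P3.npy",cloud(c,d))
x=cv2.imread("pics/scene3.png")[100:280,130:370]; cv2.imwrite("pics/s3.png",cv2.resize(x,(800,600)))
E
```

```text
scene 134 [ 0.4359 -0.2271] [0.738 0.674] 0.119
top 63 [ 0.441  -0.2146] [0.76 0.65] 0.093
grip [ 0.4086 -0.2521]
0.186987294806785 [ 0.82  0.39 -0.44  1.98  0.23  0.81 -0.58]
pre [-1.25 -0.41  0.01]
-0.00033179601962003165 0.0 [0.74 0.31 0.55]
9.175 [-1.36826033e-05  9.32298257e-01  3.61690421e-01 -1.06555130e-05]
```

View pics/s3.png

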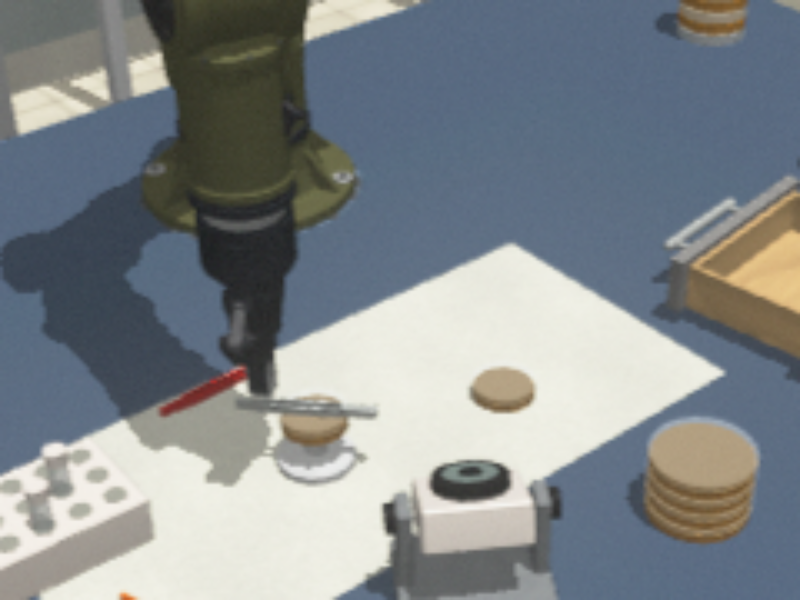

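The fingers shut again without the forceps, and the tips appear at crop (262,390), about on the forceps' near end. I'll compare where the calibration puts the TCP with where the fingertips show.

```bash
python3 - <<'E'
from h import *
s=get_state(); print(np.round(s["tcp_pos"],4))
for c in("scene","top"):
    i=vision.camera_info(c); K=np.array(i["mtx"]);Rm=np.array(i["R"]);t=np.array(i["t"])
    for X in (s["tcp_pos"],np.array(s["tcp_pos"])+[0,0,.0187]):
        x=K@(Rm@np.array(X)+t); print(c,(x[:2]/x[2]).round(1), "crop",((x[:2]/x[2]-[130,100])/.3).round(0), "depth",x[2].round(4))
    P=np.load(f"{c}_P3.npy"); im=cv2.imread(f"pics/{c}3.png")
    k=(np.linalg.norm(P[...,:2]-np.array(s["tcp_pos"])[:2],axis=-1)<.05)&(P[...,2]>.03)
    for lo in np.arange(.03,.12,.01):
        kk=k&(P[...,2]>lo)&(P[...,2]<lo+.01)
        if kk.sum(): print(c,lo.round(2),kk.sum(),P[kk].mean(0).round(3))
im=cv2.imread("pics/scene3.png")[190:250,180:260]; cv2.imwrite("pics/s4.png",cv2.resize(im,(800,600),interpolation=cv2.INTER_CUBIC))
E
```

```text
[ 0.4086 -0.2521  0.05  ]
scene [209.1 223.5] crop [264. 412.] depth 1.2739
scene [208.6 218.2] crop [262. 394.] depth 1.2628
scene 0.03 4 [ 0.451 -0.243  0.038]
scene 0.04 22 [ 0.445 -0.246  0.045]
scene 0.05 139 [ 0.427 -0.237  0.055]
scene 0.06 49 [ 0.422 -0.24   0.062]
scene 0.07 10 [ 0.416 -0.254  0.076]
scene 0.08 22 [ 0.418 -0.255  0.085]
scene 0.09 27 [ 0.419 -0.257  0.094]
scene 0.1 22 [ 0.419 -0.256  0.104]
scene 0.11 11 [ 0.422 -0.249  0.118]
top [337.8 241.3] crop [693. 471.] depth 1.1345
top [338.8 241.1] crop [696. 470.] depth 1.116
top 0.04 4 [ 0.429 -0.223  0.049]
top 0.05 146 [ 0.429 -0.223  0.054]
top 0.06 16 [ 0.434 -0.227  0.062]
```

View pics/s4.png

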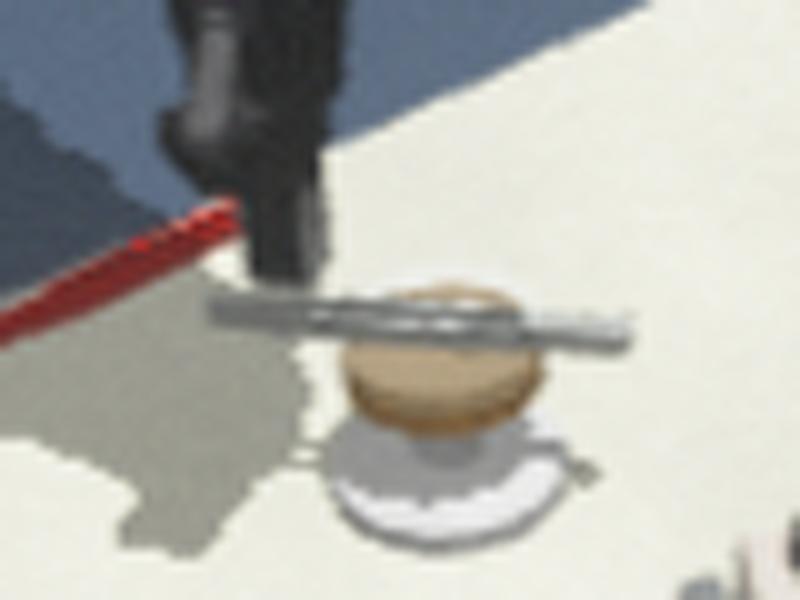

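The picture shows the finger bottom ending on top of the forceps, at crop (290,285). The shut fingertips therefore sit about 15 mm higher than the reported TCP. I'll lift and measure that offset directly.

```bash
python3 - <<'E'
from h import *
p=list(np.array(get_state()["tcp_pos"])[:2])
ctrl.movel(p+[.15],max_speed=.12); s=get_state(); print(np.round(s["tcp_pos"],4),s["width"],s["time"])
def look(tag):
    im,d=vision.grab_frame("scene"); P=cloud("scene",d); cv2.imwrite(f"pics/{tag}.png",im)
    k=(np.linalg.norm(P[...,:2]-p,axis=-1)<.07)&(P[...,2]>.1)&(P[...,2]<.26)
    for lo in np.arange(.10,.26,.01):
        kk=k&(P[...,2]>=lo)&(P[...,2]<lo+.01)
        if kk.sum(): print(tag,lo.round(2),kk.sum(),P[kk].mean(0).round(3),"lo",P[kk].min(0).round(3),"hi",P[kk].max(0).round(3))
    return im
a=look("shut"); ctrl.ungrasp(); b=look("open")
cv2.imwrite("pics/so.png",np.hstack([cv2.resize(i[130:230,165:245],(400,500),interpolation=cv2.INTER_CUBIC) for i in(a,b)]))
i=vision.camera_info("scene"); K=np.array(i["mtx"]);x=K@(np.array(i["R"])@np.array(p+[.15])+np.array(i["t"])); print("TCP px in so.png",((x[:2]/x[2]-[165,130])*5).round(0))
E
```

```text
[ 0.4081 -0.2519  0.1494] 0.00043654097662533455 10.2583
shut 0.17 17 [ 0.414 -0.255  0.176] lo [ 0.403 -0.264  0.172] hi [ 0.424 -0.239  0.18 ]
shut 0.18 28 [ 0.418 -0.256  0.185] lo [ 0.407 -0.266  0.181] hi [ 0.424 -0.239  0.189]
shut 0.19 29 [ 0.418 -0.257  0.195] lo [ 0.408 -0.265  0.19 ] hi [ 0.425 -0.243  0.2  ]
shut 0.2 26 [ 0.419 -0.254  0.204] lo [ 0.411 -0.265  0.2  ] hi [ 0.424 -0.239  0.21 ]
shut 0.21 12 [ 0.417 -0.247  0.218] lo [ 0.401 -0.282  0.215] hi [ 0.426 -0.224  0.22 ]
shut 0.22 43 [ 0.426 -0.26   0.224] lo [ 0.4   -0.286  0.22 ] hi [ 0.444 -0.224  0.23 ]
shut 0.23 38 [ 0.429 -0.261  0.236] lo [ 0.388 -0.291  0.23 ] hi [ 0.448 -0.211  0.24 ]
shut 0.24 54 [ 0.431 -0.262  0.245] lo [ 0.388 -0.297  0.24 ] hi [ 0.454 -0.21   0.25 ]
shut 0.25 66 [ 0.431 -0.263  0.255] lo [ 0.384 -0.303  0.25 ] hi [ 0.459 -0.206  0.26 ]
open 0.18 18 [ 0.404 -0.246  0.188] lo [ 0.374 -0.291  0.184] hi [ 0.449 -0.214  0.19 ]
open 0.19 46 [ 0.417 -0.254  0.195] lo [ 0.376 -0.298  0.19 ] hi [ 0.454 -0.211  0.2  ]
open 0.2 51 [ 0.424 -0.263  0.205] lo [ 0.379 -0.298  0.2  ] hi [ 0.455 -0.208  0.21 ]
open 0.21 44 [ 0.423 -0.261  0.215] lo [ 0.38  -0.297  0.21 ] hi [ 0.454 -0.208  0.22 ]
open 0.22 30 [ 0.414 -0.247  0.224] lo [ 0.378 -0.297  0.22 ] hi [ 0.458 -0.208  0.23 ]
open 0.23 30 [ 0.423 -0.255  0.236] lo [ 0.373 -0.305  0.23 ] hi [ 0.464 -0.195  0.24 ]
open 0.24 47 [ 0.431 -0.261  0.245] lo [ 0.372 -0.306  0.24 ] hi [ 0.463 -0.193  0.25 ]
open 0.25 45 [ 0.431 -0.258  0.255] lo [ 0.375 -0.308  0.25 ] hi [ 0.462 -0.198  0.26 ]
TCP px in so.png [205. 320.]
```

View pics/so.png

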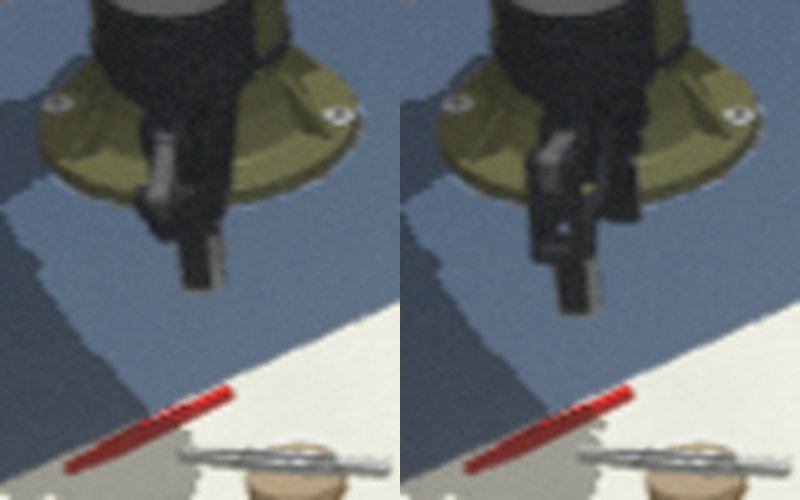

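The measured fingertips are about 20 mm behind the reported TCP: shut tips at z≈0.170 with the TCP at 0.149. Open tips are another 13 mm farther back, as the task states. I'll correct for this and redo the end grasp.

```bash
cat >> h.py <<'E'
OFF=.020   # real shut fingertips lie this far behind the reported TCP
def Rt(q): return R.from_quat([q[1],q[2],q[3],q[0]]).as_matrix()
E
python3 - <<'E'
from h import *
m=np.array([.4355,-.2262]); a=np.array([.733,.680]); p=list(m-.037*a)
b=best_ik(p+[.10],[0,0,-1],[-a[1],a[0],0]); ctrl.movep(p+[.10],b[1])
ctrl.movel(p+[.048-OFF],max_speed=.08); print("pre",np.round(get_state()["contact_force"],2))
ctrl.close_gripper(40); s=get_state(); print(s["width"],s["gripper_force"],np.round(s["contact_force"],2))
assert s["width"]>.004
sg=np.sign(Rt(s["eef_rot"])[:2,0]@a); print("tool x vs axis",sg)
ctrl.movel(p+[.18],max_speed=.1); s=get_state(); print("lifted",s["width"],s["gripper_force"],s["time"])
ax=np.array([.988,.154]); ay=np.array([-.154,.988]); f=np.array([.6195,.291])
c=f-.073*ax
b=best_ik([*c,.16],[0,0,-1],[*ax,0]); a2=sg*Rt(b[1])[:2,0]; g=c-.0185*a2; print("ik",b[0],b[2],"forceps axis then",a2.round(3),"grip",g.round(4)); np.save("drop.npy",np.r_[g,b[1]])
for cam in("top","scene"):
    i,d=vision.grab_frame(cam); cv2.imwrite(f"pics/{cam}5.png",i); np.save(f"{cam}_P5.npy",cloud(cam,d))
cv2.imwrite("pics/s5.png",cv2.resize(cv2.imread("pics/scene5.png")[100:280,130:370],(800,600)))
E
```

```text
pre [-0.41  0.46  0.25]
0.009580463828104535 39.02026186231524 [-1.46 -0.12  1.26]
tool x vs axis 1.0
lifted 0.009296371555525708 38.81899727275595 14.8583
ik 0.8576965891905797 [-0.01  0.65 -0.87  1.59  0.53  1.15 -0.85] forceps axis then [-0.154  0.988] grip [0.5502 0.2615]
```

View pics/s5.png

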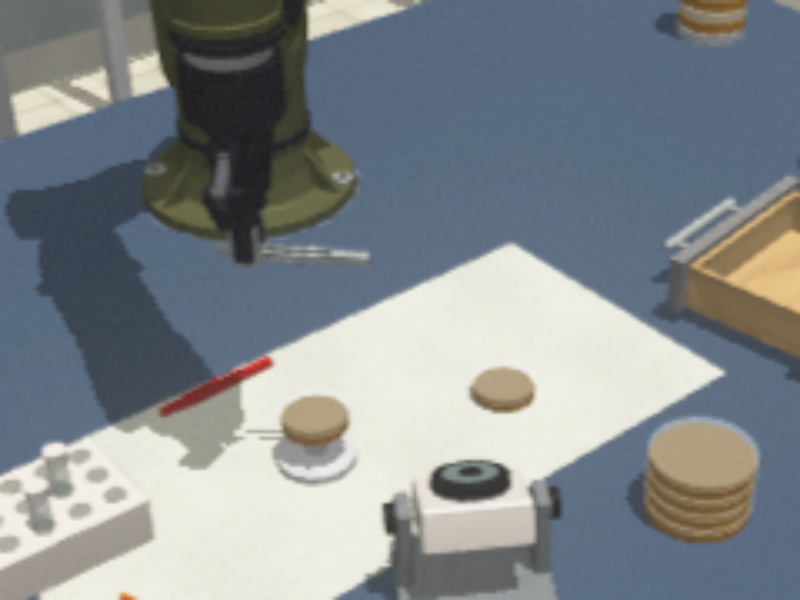

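The forceps are held level by their near end at crop (245,255), and the dish is undisturbed on its stand at (315,420). Next I'll put the forceps in the drawer and measure the dish from these frames.

```bash
python3 - <<'E'
from h import *
for c in("scene","top"):
    P=np.load(f"{c}_P5.npy"); q=P[(np.linalg.norm(P[...,:2]-[.438,-.22],axis=-1)<.05)&(abs(P[...,2]-.054)<.004)]
    (x,y),r=cv2.minEnclosingCircle(q[:,:2].astype(np.float32)*1000); print(c,"dish",len(q),np.round([x,y,r],1),"rect",np.round(cv2.minAreaRect(q[:,:2].astype(np.float32)*1000)[:2],1).tolist(),"mean",q.mean(0).round(4))
D=np.load("drop.npy"); g=list(D[:2])
ctrl.movep(g+[.15],D[2:]); s=get_state(); print(s["width"],s["time"],np.round(s["contact_force"],2))
ctrl.movel(g+[.027-OFF],max_speed=.1); s=get_state(); print("down",np.round(s["contact_force"],2),np.round(s["tcp_pos"],4))
ctrl.ungrasp(); s=get_state(); print("open",s["width"],np.round(s["contact_force"],2))
ctrl.movel(g+[.15],max_speed=.15); ctrl.pause(.2); print(get_state()["time"])
for cam in("top","scene"):
    i,d=vision.grab_frame(cam); cv2.imwrite(f"pics/{cam}6.png",i); np.save(f"{cam}_P6.npy",cloud(cam,d))
x=np.hstack([cv2.resize(cv2.imread("pics/top6.png")[120:240,80:220],(400,343)),cv2.resize(cv2.imread("pics/scene6.png")[120:240,300:440],(400,343))]); cv2.imwrite("pics/d6.png",x)
E
```

```text
scene dish 235 [ 438.3 -223.2   31.7] rect [[438.2, -220.8], [57.9, 60.8]] mean [ 0.4389 -0.2218  0.0537]
top dish 311 [ 436.6 -218.1   29.9] rect [[436.6, -218.0], [56.7, 57.5]] mean [ 0.4355 -0.2173  0.0539]
0.009686709174303068 16.8833 [-0.44  0.17 -1.64]
down [-0.08  0.55 -0.64] [0.5506 0.2617 0.0076]
open 0.08512537426074321 [ 0.49 -0.91 -0.42]
20.4833
```

View pics/d6.png

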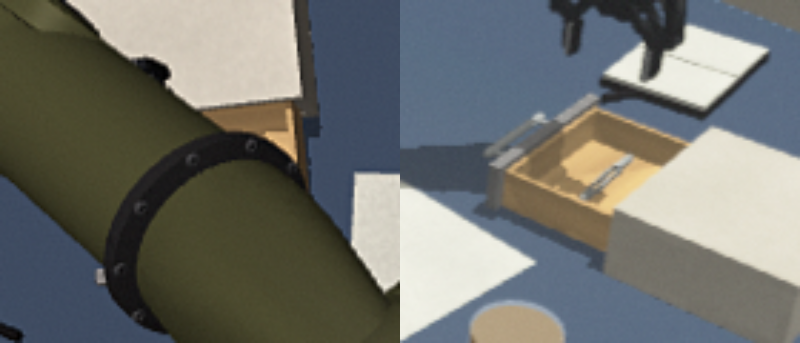

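In the scene half, the forceps lie flat on the drawer floor at (607,178), released. I'll take the dish next, choosing a grip diameter that suits both the pick and the tilted hold.

```bash
python3 - <<'E'
from h import *
P=np.load("scene_P6.npy"); im=cv2.imread("pics/scene6.png").astype(int)
ax=np.array([.988,.154]); ay=np.array([-.154,.988]); f=np.array([.6195,.291]); u=(P[...,:2]-f)@ax; v=(P[...,:2]-f)@ay
k=(u>-.13)&(u<-.005)&(abs(v)<.085)&(P[...,2]>.015)&(P[...,2]<.05)&(np.ptp(im,axis=-1)<30)
print("forceps px",k.sum(),"u",np.percentile(u[k],[3,50,97]).round(3),"v",np.percentile(v[k],[3,97]).round(3),"z",np.percentile(P[k][:,2],[5,50,95]).round(4))
n=np.array([-.846*np.sin(.385),.533*np.sin(.385),np.cos(.385)]); lens=np.array([.632,-.2133,.108]); T=lens+.102*n
dc=np.array([.4372,-.2195]); gz=.002; h=.046-gz
q0=np.array(get_state()["qpos"]); best=None
for ph in np.radians(np.arange(0,360,15)):
    o1=quat([0,0,-1],[np.cos(ph),np.sin(ph),0]); j1=ctrl.ik([*dc,gz],o1); ju=ctrl.ik([*dc,.2],o1)
    if j1 is None or ju is None: continue
    Rm=R.align_vectors([-n],[[0,0,-1]])[0]   # smallest tilt
    y2=Rm.as_matrix()@[np.cos(ph),np.sin(ph),0]; o2=quat(-n,y2); j2=ctrl.ik(T-h*n,o2); j3=ctrl.ik(T-h*n+.08*n,o2)
    if j2 is None or j3 is None: continue
    j1,j2,j3,ju=map(np.array,(j1,j2,j3,ju)); cost=max(abs(j1-q0).max(),abs(j3-ju).max()*1.5,abs(j2-j3).max()*2)
    if best is None or cost<best[0]: best=(cost,ph,o1,o2,j1,j2)
print(best[0],np.degrees(best[1]),best[4].round(2),best[5].round(2)); o1,o2=best[2:4]
ctrl.movep([*dc,.14],o1); ctrl.movel([*dc,gz],max_speed=.1); print("pre",np.round(get_state()["contact_force"],2))
ctrl.close_gripper(40); s=get_state(); print(s["width"],s["gripper_force"],np.round(s["contact_force"],2),s["time"])
np.savez("fin.npz",o2=o2,n=n,T=T,h=h)
assert s["width"]>.05
ctrl.movel([*dc,.2],max_speed=.12); s=get_state(); print("lift",s["width"],s["gripper_force"],s["time"])
ctrl.movep(T-h*n+.08*n,o2); ctrl.movel(T-h*n,max_speed=.08); s=get_state(); print(np.round(s["tcp_pos"]-(T-h*n),4),s["width"],s["gripper_force"],s["time"])
for cam in("top","scene"):
    i,d=vision.grab_frame(cam); cv2.imwrite(f"pics/{cam}7.png",i); np.save(f"{cam}_P7.npy",cloud(cam,d))
cv2.imwrite("pics/s7.png",cv2.resize(cv2.imread("pics/scene7.png")[130:310,180:420],(800,600)))
E
```

```text
forceps px 70 u [-0.084 -0.073 -0.064] v [-0.037  0.074] z [0.0197 0.0281 0.0314]
0.7302314473281691 300.0 [ 0.74  0.62 -0.48  2.09  0.54  0.55 -1.18] [ 0.58  0.44 -0.55  1.91  0.72  0.61 -1.48]
pre [-0.12 -1.83 -0.28]
0.05897983115082229 41.66320502758026 [-0.38 -0.82  5.32] 24.2833
lift 0.058993453582139845 42.872071266174316 26.0833
[0.0003 0.0001 0.0006] 0.05895301201857801 42.86849856376648 27.875
```

View pics/s7.png

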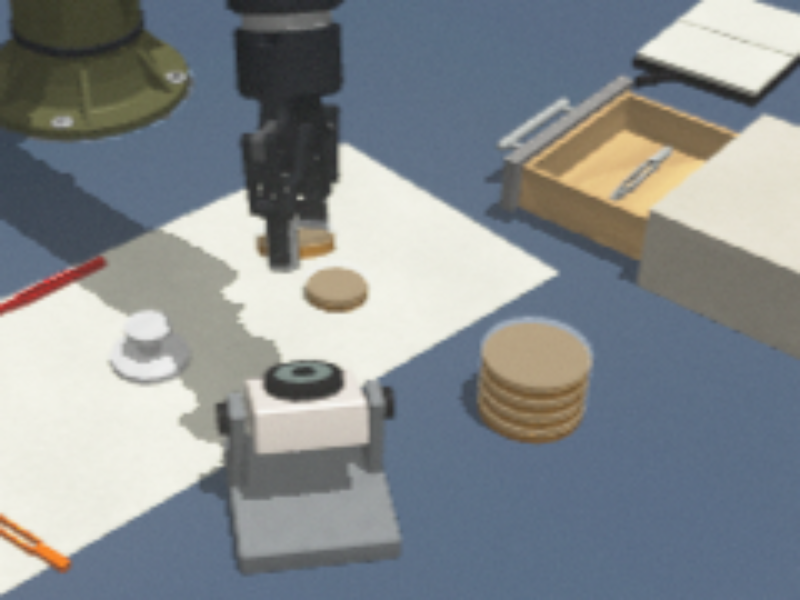

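The dish is held above the lens at crop (297,240), and the forceps lie flat in the drawer at (643,172). The stand, camera and other dishes look unmoved. I'll check the held dish against the lens axis.

```bash
python3 - <<'E'
from h import *
F=np.load("fin.npz"); T=F["T"]; n=F["n"]; print("T",T.round(4))
e1=np.array([.846,-.533,0]); e1-=n*(e1@n); e1/=np.linalg.norm(e1); e2=np.cross(n,e1); L=T-.102*n
for c in("scene","top"):
    P=np.load(f"{c}_P7.npy"); hsv=cv2.cvtColor(cv2.imread(f"pics/{c}7.png"),cv2.COLOR_BGR2HSV)
    k=(np.linalg.norm(P-T,axis=-1)<.045)&(hsv[...,1]>70)&(hsv[...,0]>8)&(hsv[...,0]<25)&(hsv[...,2]>80); q=P[k]-L
    if k.sum()<5: print(c,k.sum()); continue
    w=np.c_[q@e1,q@e2,q@n]; print(c,k.sum(),"lens-frame lo/med/hi",np.percentile(w,[2,50,98],axis=0).round(4).tolist())
    t=np.abs(w[:,2]-np.percentile(w[:,2],70))<.004; pl=np.linalg.lstsq(np.c_[w[:,:2],np.ones(len(w))][t],w[t,2],rcond=None)[0]; print("top plane slopes",pl.round(3))
# head unchanged?
P0=np.load("scene_P.npy");P7=np.load("scene_P7.npy"); k=(np.linalg.norm(P0-L,axis=-1)<.03); print("head dz",np.median((P7-P0)[k],0).round(4))
s=get_state(); print(np.abs(s["qd"]).max(),s["gripper_force"])
E
```

```text
T [ 0.5996 -0.1929  0.2025]
scene 80 lens-frame lo/med/hi [[0.0102, -0.0283, 0.0937], [0.0257, 0.0079, 0.103], [0.0317, 0.0217, 0.1099]]
top plane slopes [-0.15  0.04  0.11]
top 0
head dz [ 0.0002 -0.0002  0.0002]
0.0019439111948769078 42.868709564208984
```

```bash
python3 -c "
from h import *
ctrl.pause(.3); print(ticket.close_job(), get_state()['time'])"
```

```text
the job is handed in; nothing more can be done
the job is handed in; nothing more can be done
```

The job is handed in, though no verdict came back: the forceps lie flat in the drawer, and the dish is held steady on the lens axis, about 10 cm from the glass by the scene camera; the first two grasps missed because the fingertips sit about 20 mm behind the reported TCP.

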